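# Seat the jar in the bottle warmer and take off its tight lid

### The arm

A 6-joint arm with a two-finger parallel gripper is mounted at the origin on the work surface. World frame = base frame: x ahead of the robot, y to its left, z up, the work surface at z = 0. Lengths are in m, angles in rad, forces in N, time in s.
With the tool pointing down it reaches from about 0.225 to 0.725 m from the base axis. Payload 3.1 kg.
Tool frame: the origin (TCP) lies on the front face of the gripper's body, between the roots of the fingers; the fingertips stand 73 mm ahead of it and the grasp point (between the pads) lies robot.pinch_z ahead of it (robot.pinch_z is the distance from the TCP to the grasp point, in m); z points along the fingers, y is the line along which they close (so a half turn about z gives the same grasp; the last joint's range is limited). The gripper opens to 85 mm and grips with 20 to 120 N. Pads are 22 mm wide; open, the fingers measure 114 mm over their backs; the gripper's body (76 mm by 85 mm) begins 54 mm behind the grasp point. The pads swing forward as they close: fully open they stand 13 mm farther back than shut.
Start: joints at [-1.461, 0.048, 0.099, 1.622, 0, 1.443], TCP at [0.124, -0.51, 0.304] pointing down, gripper open.
Joint ranges: [-2.91, 2.91], [-0.99, 1.94], [-1.21, 1.42], [-2.12, 2.29], [-1.49, 1.47], [-3.14, 3.14]. Speed limits (rad/s): [2.79, 2.79, 3.14, 3.14, 3.14, 3.14].

### API

Orientations are given as a rotation vector (axis times angle).
In Python, from bench import robot gives the robot as it stands. The module is installed in compiled form; this text tells all that it offers.
- The arm moves only by the tool arm_command, never from a script. Its argument "commands" is one flat list of numbers, 5 for each row, row after row: the shift along the world's x, y, z in mm, then the turn about the world's z in rad, then the opening, from 0 (shut) to 1 (fully open). A call has exactly 8 rows; each row is the pose to reach, as a shift and turn from the pose commanded when the call began; what a row does not reach only later rows make up. A row lasts 1/12 s, in which the tool goes at most 41.7 mm and 7.16 degrees, less where a joint would pass 70% of its speed; a pose out of reach is approached as far as the arm can. A call with a gripper value outside its range is refused whole. The fingers move at their own pace and stop on an object; the grip force is fixed at half the most. Time passes only in rows, so rows that repeat a pose let the fingers close, or fill a call up. It gives the time, the measured TCP pose, the force, the opening and the grip force at its end, in the units of the state.
- robot.observe(): the state, without advancing time (a new reading comes with each control period).
- robot.grab_frame(name): name is "scene" or "side" or "wrist"; returns the picture (400x640x3 uint8, blue, green, red); there is no depth.
- robot.camera_info(name): a dict with "vertical_fov" (degrees; the focal length in pixels is half the picture's height over the tangent of half this angle, whatever the lens; pixels are square), "cx", "cy" (the principal point, pixels), "cam_to_world" (4x4, takes a point from camera to world coordinates); the wrist camera has in their place "tool_from_camera" (4x4, takes a point from camera to tool coordinates, whose origin is the TCP and whose axes are the flange's). Camera axes: x right, y down, z forward; pixel columns grow to the right and rows downward; lengths in m; the calibration is good to about 2 mm. A picture is of the moment at which its call begins: read the wrist's pose just before it. camera_info takes no time and is no camera call.
- robot.close_job(): hands the job in; it is judged then, once.
Trained networks look in the newest picture that a camera, given by its name, has taken for a name from the list of things; names that differ only in an ending like _2 or _b are one class to them, and where a whole thing is asked for, a point or a joint stands for the part that bears it (a point fixed in the world has none). Each returns a list of dicts, best first, with "p" (0 to 1); they miss things now and then, are a little off and sometimes report something else, mostly with a low value. They report only what shows in the picture. A call takes as long as a camera call.
- robot.recognise(camera, label): "point" ([column, row] in pixels, amid what is visible of it).
- robot.silhouettes(camera, label): "region" (400x640 bool, what is visible of it) and "point" ([column, row] in pixels, amid what is visible of it).
The state is a dict: "time": time; "qpos": joint angles; "joint_velocities": joint speeds; "tau": joint torques, N m; "tcp_pos": TCP position; "tool_rot": TCP orientation; "wrist_force": force on the tool from outside, world axes, zero at the start; "wrist_torque": the same for the moment, N m; "finger_gap": finger opening in m; "finger_force": force on a finger pad.
Only numpy, scipy, OpenCV 4.12 (cv2) and the standard library are available. Lean on these libraries where they do the work, as an engineer would, in place of code of your own. Each camera call takes 0.05 s, during which the arm holds its last target. There are 200 camera calls.

### The job

Stand the square glass jar with the orange lid fully down in the bottle warmer's square well, lid still on, setting it in without dropping it; the well then braces it. Unscrew the tight orange lid counterclockwise until its threads let go and lift it off, leaving the jar standing in the well, the warmer switched off and everything else where it is. Finish while holding the lid in the gripper, still and level, centred over the open jar, clear of its rim but no more than about 5 cm above it; do not put it down or let go.

Things in the scene. Friction and masses are not known exactly. Their poses are not given: they have to be found in the camera images.
- jar: Clear pale square glass jar under the orange lid, standing on the steel tray at first. Body 60 x 60 mm with rounded corners, 66 mm high, then a shoulder (to 72 mm) and a round neck; rim 92 mm high, 96 mm to the lid's top; about 0.26 kg. Origin: centre of its underside; z up, x and y normal to its flat sides. While the lid is tight the jar can be carried by the lid.
- lid: Orange ribbed twist-off lid on that jar, 58 mm across, 16 mm high, 35 g. Origin: centre of its lower edge, 80 mm above the jar's underside when on; z up. Its top plate lies on the jar's rim, its skirt reaches 12 mm below the rim. At first it is tight (about 0.4 N m to crack it, a stop clockwise), its x axis along the jar's x axis.
- lid_top (a point): Centre of the orange lid's top face, 16 mm above the lid's origin; z up. The lid's round side is the place to grip, from above at any yaw, both to carry the jar and (about 60 N) to unscrew; fingertips may reach up to 10 mm below its lower edge before they meet the jar's shoulder.
- warmer: Off-white bottle warmer, rounded square box 134 x 134 x 98 mm, fixed. Origin: centre of its underside; z up, panel and switch face its -x. In its top a steel-lined square well, 64.5 x 64.5 mm, 56 mm deep, sides along the warmer's x and y, mouth bevelled 6 mm. It takes the jar at any quarter turn with 2 mm to spare each side and about 5 degrees of turning play either way.
- well (a point): Centre of the well's floor, 42 mm above the work surface and 56 mm below the warmer's top; axes as the warmer's. When the jar stands fully down, its underside is here, its rim 36 mm above the warmer's top and the lid's lower edge 24 mm above it.
- switch (a joint): Small steel toggle switch, 20 mm long, in the middle of the warmer's front panel 40 mm above the work surface. 0 = off (points down), 0.95 rad = on (points up).
- tray: Stainless steel tray, 200 x 310 mm, 4 mm thick floor, rim 16 mm high, fixed. Origin: centre of its underside. Both jars stand on its floor, about 140 mm apart.
- white_jar: The other jar of the set, same size, with a white lid (top 96 mm above its underside), 0.33 kg, on the tray; not needed. Origin: centre of its underside.
- bottle_a: Closed square glass bottle lying on its side, 56 x 56 x 156 mm, blue cap; not needed. Origin: middle of its long axis, 28 mm up; x along the bottle towards the cap.
- bottle_b: Closed square glass bottle lying on its side, 56 x 56 x 156 mm, yellow cap; not needed. Origin: middle of its long axis, 28 mm up; x along the bottle towards the cap.
- dispenser: Pale blue plastic push dispenser, 68 x 68 x 171 mm; not needed. Origin: centre of its underside.
- teether: Pink silicone teether ring lying flat, 75 mm across, 19 mm high; not needed. Origin: its centre, on the surface.
- bowl: Sage green bowl, 116 mm across, 45 mm high; not needed. Origin: centre of its underside.
- cup: Yellow beaker, 72 mm across, 62 mm high; not needed. Origin: centre of its underside.
- neck (a point): Centre of the jar's rim, moving with the jar; z up. Three threads on the neck below hold three lugs in the lid. Turned counterclockwise from above relative to the jar, the lid slackens after 15 degrees, lets go at about 45 and lifts straight off from 50 to 95 (70 is best); farther on the next threads block it. It does not rise while turning; pulled up too early it brings the jar along.

How it is judged:
By the outcome, as a careful person would: the job done as asked, in the order asked, and still so for the second after the job is handed in, while the arm keeps its last pose, push and grip.
It also fails if it takes over 42 s, if anything falls off the work surface, if the arm or the gripper's body presses on something with over 40 N, if the wrist force passes 120 N, or if a joint passes its speed limit or range.

## Working session

There is one attempt and no reset: what is moved stays moved. The work goes in short steps, Python scripts to look and compute and a tool call to move; the robot and the scene stay as the last step left them, time stands still between calls to the robot, and variables do not carry over. Pictures are saved under pics/ and viewed, at most 10 in all, crops included, and the job is handed in when it is done.

Besides the shell and the picture viewer there is one more tool, called after ">>>" by a JSON object that holds its "api" and its "payload". arm_command: Moves the arm, as the interface text tells. Its arguments: {"type":"object","properties":{"commands":{"type":"array","items":{"type":"number"}}},"required":["commands"]}

```bash
mkdir -p pics
python3 - <<'E'
from bench import robot
import cv2,numpy as np
s=robot.observe();print(s['time'],s['tcp_pos'],s['tool_rot'],s['finger_gap'],robot.pinch_z)
for c in("scene","side"):
    i=robot.camera_info(c);print(c,i)
    cv2.imwrite(f"pics/{c}0.png",robot.grab_frame(c))
    for l in("lid","jar","warmer","white_jar"):
        for d in robot.silhouettes(c,l)[:3]:
            v,u=np.nonzero(d['region']);print(l,d['p'],d['point'],u.min(),u.max(),v.min(),v.max())
print(robot.camera_info("wrist"),robot.observe()['time'])
E
```

```text
0.0 [ 0.12360398 -0.50979222  0.30268273] [-3.11702869e+00 -3.72338058e-01 -5.41270352e-05] 0.08495596335682508 0.0539
scene {'vertical_fov': 44.61446686045538, 'cx': 319.2646032979197, 'cy': 194.93670032433434, 'cam_to_world': array([[-0.87916046,  0.29264442, -0.37607996,  1.19701613],
       [ 0.47615622,  0.50841284, -0.71748982,  1.18052132],
       [-0.01876551, -0.80986149, -0.58632092,  1.06577864],
       [ 0.        ,  0.        ,  0.        ,  1.        ]])}
lid 0.57 [290.9, 156.6] 285 301 152 163
jar 0.68 [293.9, 173.4] 284 303 161 180
jar 0.26 [312.0, 268.8] 299 322 255 284
warmer 0.75 [368.3, 235.3] 343 393 207 257
white_jar 0.76 [312.3, 183.5] 304 321 169 197
white_jar 0.44 [369.7, 233.7] 343 394 206 257
side {'vertical_fov': 42.27971564511748, 'cx': 325.49330083135965, 'cy': 189.59522992200974, 'cam_to_world': array([[ 0.80042276, -0.4187274 ,  0.42894145, -0.16422268],
       [-0.59904724, -0.58452532,  0.54724085, -0.93880885],
       [ 0.0215824 , -0.69498023, -0.71870487,  1.31432392],
       [ 0.        ,  0.        ,  0.        ,  1.        ]])}
lid 0.53 [374.8, 244.8] 365 384 237 254
jar 0.82 [371.6, 260.8] 361 386 248 271
warmer 0.61 [283.3, 166.9] 255 302 148 192
white_jar 0.83 [342.3, 223.0] 331 353 209 242
{'vertical_fov': 67.39501076817022, 'cx': 324.3503033113, 'cy': 200.57246822015742, 'tool_from_camera': array([[ 3.33953581e-04, -9.55795796e-01, -2.94031095e-01,
         7.60310461e-02],
       [ 9.99999942e-01,  3.40665406e-04,  2.83881493e-05,
         3.12971563e-04],
       [ 7.30329483e-05, -2.94031087e-01,  9.55795854e-01,
        -6.87385223e-02],
       [ 0.00000000e+00,  0.00000000e+00,  0.00000000e+00,
         1.00000000e+00]])} 0.5
```

View pics/scene0.png

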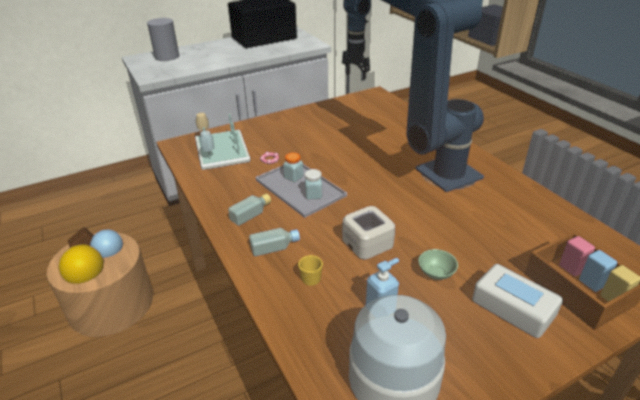

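View pics/side0.png

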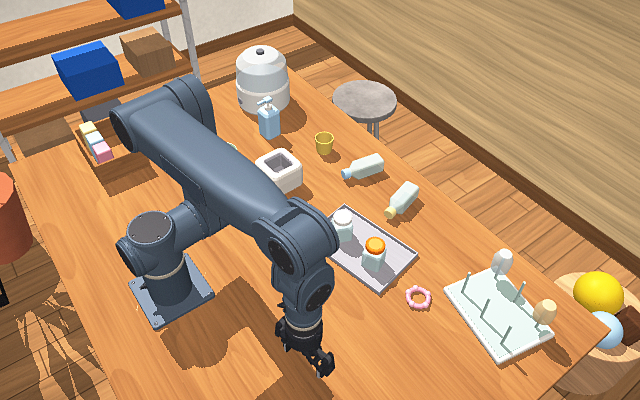

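```bash
cat > h.py <<'E'
from bench import robot
import cv2,numpy as np
from scipy.spatial.transform import Rotation as R
def cam(c,s=None):
    i=robot.camera_info(c)
    f=200/np.tan(np.radians(i['vertical_fov']/2))
    if c=='wrist':
        T=np.eye(4);T[:3,:3]=R.from_rotvec(s['tool_rot']).as_matrix();T[:3,3]=s['tcp_pos'];M=T@i['tool_from_camera']
    else:M=np.array(i['cam_to_world'])
    return f,i['cx'],i['cy'],M
def ray(C,p):
    f,cx,cy,M=C
    d=M[:3,:3]@np.array([(p[0]-cx)/f,(p[1]-cy)/f,1]);return M[:3,3],d/np.linalg.norm(d)
def tri(rs):
    A=[];b=[]
    for o,d in rs:
        P=np.eye(3)-np.outer(d,d);A.append(P);b.append(P@o)
    x=np.linalg.lstsq(np.vstack(A),np.hstack(b),rcond=None)[0]
    return x,[np.linalg.norm((np.eye(3)-np.outer(d,d))@(x-o)) for o,d in rs]
def atz(r,z):
    o,d=r;return o+d*(z-o[2])/d[2]
def proj(C,X):
    f,cx,cy,M=C;X=(np.atleast_2d(X)-M[:3,3])@M[:3,:3]
    return X[:,:2]/X[:,2:]*f+[cx,cy]
E
python3 - <<'E'
from h import *
a,b=cam('scene'),cam('side')
for n,p,q in(("lid",(290.9,156.6),(374.8,244.8)),("jar",(293.9,173.4),(371.6,260.8)),("white",(312.3,183.5),(342.3,223)),("warmer",(368.3,235.3),(283.3,166.9))):
    print(n,tri([ray(a,p),ray(b,q)]))
E
```

```text
lid (array([ 0.54786029, -0.27987407,  0.09470328]), [np.float64(0.001892240954754743), np.float64(0.001892240954756259)])
jar (array([ 0.54224856, -0.27874725,  0.01722283]), [np.float64(0.00024010251799467288), np.float64(0.00024010251799485492)])
white (array([ 0.53941974, -0.13042424,  0.0570002 ]), [np.float64(0.001744449360622878), np.float64(0.001744449360622979)])
warmer (array([0.52552475, 0.2045651 , 0.05252033]), [np.float64(0.010890347836546755), np.float64(0.010890347836547241)])
```

Scene shows the orange-lidded jar at (292,165), the white jar at (314,185), and the warmer at (369,232). In the side view they are at (375,255), (342,222) and (278,170). I'll look at the warmer first with the wrist camera.

>>> {"api": "arm_command", "payload": {"commands": [19,34,6,0,1,38,68,12,0,1,57,102,18,0,1,76,136,24,0,1,95,170,30,0,1,114,204,36,0,1,133,238,42,0,1,152,272,48,0,1]}}

```text
time: 1.17
tcp_pos: [0.276, -0.2365, 0.3525]
tool_rot: [3.119, 0.371, 0.001]
wrist_force: [1.1, -0.2, -0.3]
finger_gap: 0.0858
finger_force: 0.0
```

>>> {"api": "arm_command", "payload": {"commands": [19,34,2,0,1,38,68,4,0,1,57,102,6,0,1,76,136,8,0,1,95,170,10,0,1,114,204,12,0,1,133,238,14,0,1,152,272,16,0,1]}}

```text
time: 1.83
tcp_pos: [0.4282, 0.0359, 0.3684]
tool_rot: [3.119, 0.373, 0.002]
wrist_force: [0.2, -0.6, 0.6]
finger_gap: 0.0855
finger_force: 0.0
```

>>> {"api": "arm_command", "payload": {"commands": [19,20,0,0,1,38,40,0,0,1,57,60,0,0,1,60,70,0,0,1,60,70,0,0,1,60,70,0,0,1,60,70,0,0,1,60,70,0,0,1]}}

```text
time: 2.5
tcp_pos: [0.4871, 0.1028, 0.3685]
tool_rot: [3.119, 0.37, 0.001]
wrist_force: [0.2, -0.3, 0.0]
finger_gap: 0.0853
finger_force: 0.0
```

```bash
cat > look.py <<'E'
from h import *
import sys,pickle
s=robot.observe();I=robot.grab_frame('wrist');t=sys.argv[1]
cv2.imwrite(f'pics/{t}.png',I)
pickle.dump((s['tcp_pos'],s['tool_rot']),open(f'pics/{t}.pkl','wb'))
print(s['time'],s['tcp_pos'],s['tool_rot'],s['wrist_force'],s['finger_gap'],s['finger_force'])
C=cam('wrist',s);C_=C
for l in sys.argv[2:]:
    for d in robot.silhouettes('wrist',l)[:2]:
        v,u=np.nonzero(d['region']);print(l,d['p'],d['point'],u.min(),u.max(),v.min(),v.max(),'z.1:',atz(ray(C,d['point']),.1).round(4))
E
python3 look.py w1 warmer jar lid
```

```text
2.5 [0.48705628 0.10277162 0.3684727 ] [3.11924650e+00 3.70378968e-01 8.05822412e-04] [ 0.16889905 -0.33510381  0.01150077] 0.08531179439794125 0.0
warmer 0.81 [252.7, 136.4] 193 317 73 202 z.1: [0.5138 0.1901 0.1   ]
jar 0.89 [593.8, 184.5] 561 639 163 219 z.1: [ 0.5524 -0.2028  0.1   ]
jar 0.3 [252.9, 138.7] 193 317 74 200 z.1: [0.5114 0.1895 0.1   ]
lid 0.79 [628.7, 204.4] 610 639 177 226 z.1: [ 0.54   -0.2548  0.1   ]
```

>>> {"api": "arm_command", "payload": {"commands": [20,35,0,0,1,35,70,0,0,1,35,100,0,0,1,35,100,0,0,1,35,100,0,0,1,35,100,0,0,1,35,100,0,0,1,35,100,0,0,1]}}

```text
time: 3.37
tcp_pos: [0.5236, 0.1985, 0.3684]
tool_rot: [-3.115, -0.379, -0.0]
wrist_force: [-1.0, -1.0, -0.6]
finger_gap: 0.0854
finger_force: 0.0
```

```bash
python3 look.py w2 warmer; python3 -c "
import cv2,numpy as np
a=cv2.imread('pics/w1.png')[40:240,150:350];b=cv2.imread('pics/w2.png')[60:360,170:470]
cv2.imwrite('pics/w12.png',np.hstack([cv2.resize(a,(400,400),interpolation=2),cv2.resize(b,(400,400),interpolation=2)]))"
```

```text
3.3667 [0.52362995 0.19850907 0.36840427] [-3.11549259e+00 -3.79248831e-01 -3.94227180e-04] [-1.01621868 -0.97497634 -0.6263803 ] 0.08540507960848408 0.0
warmer 0.59 [327.7, 183.9] 268 389 124 246 z.1: [0.5173 0.1935 0.1   ]
```

View pics/w12.png

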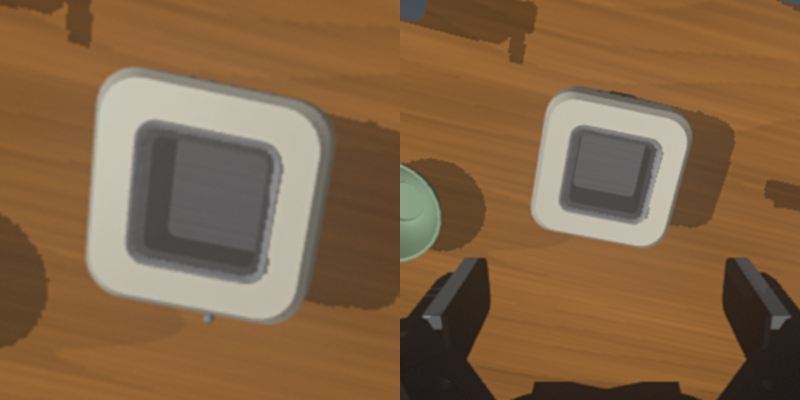

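The picture shows the warmer's top with the square well, centred near (200,200) in the left crop and (612,175) in the right. The toggle sticks out at the near (bottom) side.

```bash
cat > well.py <<'E'
from h import *
import pickle
def hole(t):
    I=cv2.imread(f'pics/{t}.png');p,r=pickle.load(open(f'pics/{t}.pkl','rb'))
    C=cam('wrist',{'tcp_pos':p,'tool_rot':r})
    # rectify top plane z=.098 : 0.25 mm/pix around nominal
    c0=np.array([.516,.192]);n=800;g=.00025
    c=np.array([[0,0],[n,0],[n,n],[0,n]],float)
    W=np.c_[c0+(c-n/2)*g,np.full(4,.098)]
    H=cv2.getPerspectiveTransform(proj(C,W).astype(np.float32),c.astype(np.float32))
    J=cv2.warpPerspective(I,H,(n,n),flags=2)
    hsv=cv2.cvtColor(J,cv2.COLOR_BGR2HSV)
    m=((hsv[...,2]>165)&(hsv[...,1]<60)).astype(np.uint8)
    cs,hi=cv2.findContours(m,cv2.RETR_CCOMP,cv2.CHAIN_APPROX_NONE)
    o=max(range(len(cs)),key=lambda k:cv2.contourArea(cs[k]) if hi[0][k][3]<0 else 0)
    h=max((k for k in range(len(cs)) if hi[0][k][3]==o),key=lambda k:cv2.contourArea(cs[k]))
    for k in(o,h):
        q=cv2.minAreaRect(cs[k]);X=c0+(np.array(q[0])-n/2)*g
        print(t,X.round(4),(np.array(q[1])*g*1e3).round(1),'yaw',q[2])
        ce=X
    return ray(C,proj(C,np.r_[ce,.098])[0])
print(tri([hole('w1'),hole('w2')]))
E
python3 well.py
```

```text
w1 [0.5069 0.1927] [119.8 120.6] yaw 2.337306022644043
w1 [0.5067 0.191 ] [81.9 83.4] yaw 2.5791473388671875
w2 [0.5079 0.1941] [122.1 123.2] yaw 2.1949310302734375
w2 [0.5072 0.1916] [81.5 83.1] yaw 2.4540319442749023
(array([0.50642423, 0.19149221, 0.09565093]), [np.float64(0.00011961243780994118), np.float64(0.00011961243781000009)])
```

>>> {"api": "arm_command", "payload": {"commands": [3,-40,0,0,1,6,-80,0,0,1,9,-120,0,0,1,12,-160,0,0,1,15,-200,0,0,1,18,-240,0,0,1,20,-280,0,0,1,20,-320,0,0,1]}}

```text
time: 4.13
tcp_pos: [0.5433, -0.1228, 0.3681]
tool_rot: [-3.115, -0.381, -0.001]
wrist_force: [1.4, 0.1, 0.2]
finger_gap: 0.0858
finger_force: 0.0
```

>>> {"api": "arm_command", "payload": {"commands": [0,-40,0,0,1,0,-60,0,0,1,0,-60,0,0,1,0,-60,0,0,1,0,-60,0,0,1,0,-60,0,0,1,0,-60,0,0,1,0,-60,0,0,1]}}

```text
time: 4.8
tcp_pos: [0.5438, -0.1792, 0.3683]
tool_rot: [-3.115, -0.385, -0.0]
wrist_force: [-0.7, -0.6, 0.3]
finger_gap: 0.0854
finger_force: 0.0
```

```bash
python3 look.py j1 lid jar
```

```text
4.8 [ 0.54382252 -0.17916797  0.36827275] [-3.11472812e+00 -3.84976769e-01 -9.85267198e-05] [-0.69315022 -0.57215167  0.31929842] 0.08543894295359905 0.0
lid 0.67 [405.5, 196.5] 379 428 170 218 z.1: [ 0.5451 -0.2762  0.1   ]
lid 0.64 [51.6, 128.7] 0 107 64 190 z.1: [0.5238 0.1252 0.1   ]
jar 0.91 [384.3, 169.2] 368 421 156 212 z.1: [ 0.5699 -0.2424  0.1   ]
jar 0.53 [49.9, 128.6] 0 107 64 190 z.1: [0.5234 0.127  0.1   ]
```

>>> {"api": "arm_command", "payload": {"commands": [0,-40,-10,0,1,0,-80,-20,0,1,0,-100,-40,0,1,0,-100,-40,0,1,0,-100,-40,0,1,0,-100,-40,0,1,0,-100,-40,0,1,0,-100,-40,0,1]}}

```text
time: 5.62
tcp_pos: [0.5442, -0.2793, 0.3296]
tool_rot: [-3.116, -0.385, -0.002]
wrist_force: [0.2, -0.4, -0.3]
finger_gap: 0.0852
finger_force: 0.0
```

```bash
python3 look.py j2 lid jar
cat > lid.py <<'E'
from h import *
import pickle
rs=[]
for t in('j1','j2'):
    I=cv2.imread(f'pics/{t}.png');p,r=pickle.load(open(f'pics/{t}.pkl','rb'))
    C=cam('wrist',{'tcp_pos':p,'tool_rot':r})
    hsv=cv2.cvtColor(I,cv2.COLOR_BGR2HSV)
    m=((hsv[...,0]<18)&(hsv[...,1]>190)&(hsv[...,2]>150)).astype(np.uint8)
    n,L,st,ce=cv2.connectedComponentsWithStats(m);k=1+st[1:,4].argmax();print(t,st[k],ce[k])
    rs.append(ray(C,ce[k]));print(atz(rs[-1],.096).round(4))
print(tri(rs))
E
python3 lid.py; python3 -c "
import cv2,numpy as np
a=cv2.imread('pics/j1.png');b=cv2.imread('pics/j2.png')
cv2.imwrite('pics/j12.png',np.hstack([cv2.resize(a[0:400,240:640],(400,400)),cv2.resize(b[50:300,200:450],(400,400),interpolation=2)]))"
```

```text
5.6167 [ 0.544209   -0.27930272  0.32956757] [-3.11601358e+00 -3.84886757e-01 -2.45779841e-03] [ 0.16935048 -0.44258599 -0.32738913] 0.0851915872653302 0.0
lid 0.57 [321.8, 184.2] 294 349 154 209 z.1: [ 0.5457 -0.2762  0.1   ]
jar 0.58 [317.6, 150.6] 293 346 143 170 z.1: [ 0.5779 -0.2639  0.1   ]
j1 [380 171  50  47 769] [402.1846554  191.66189857]
[ 0.5489 -0.2719  0.096 ]
j2 [ 295  156   55   54 1084] [321.34501845 181.37638376]
[ 0.5475 -0.2752  0.096 ]
(array([ 0.54581872, -0.27560186,  0.08498463]), [np.float64(0.0008435666708053358), np.float64(0.0008435666708040415)])
```

View pics/j12.png

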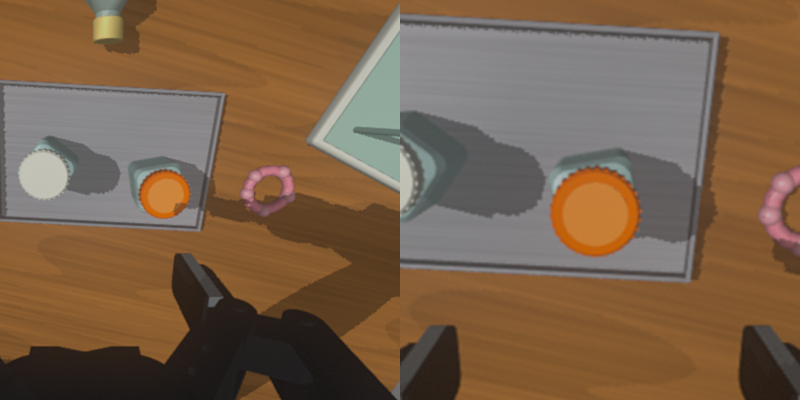

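The crops show the orange lid at about (322,183) in the second wrist picture, with the jar's +x face above it turned a few degrees; the fingers straddle it freely. Next is the jar's yaw, by fitting its model outline to the silhouette.

```bash
cat > yaw.py <<'E'
from h import *
from scipy.optimize import minimize
import sys
s=robot.observe();robot.grab_frame('wrist');C=cam('wrist',s)
m=robot.silhouettes('wrist','jar')[0]['region']|robot.silhouettes('wrist','lid')[0]['region']
z0=.004
a=np.linspace(0,2*np.pi,48,endpoint=False)
def box(y,c):
    r=.010;q=np.c_[np.cos(a),np.sin(a)];q=np.sign(np.round(q,9))*(.03-r)+q*r
    k=np.array([[np.cos(y),-np.sin(y)],[np.sin(y),np.cos(y)]]);q=q@k.T+c
    l=np.c_[np.cos(a),np.sin(a)]*.029+c
    return np.vstack([np.c_[q,np.full(48,z0+z)] for z in(.0,.066)]),np.vstack([np.c_[l,np.full(48,z0+z)] for z in(.08,.096)])
S=4
big=cv2.resize(m.astype(np.uint8),None,fx=S,fy=S,interpolation=0).astype(bool)
def cost(p):
    M=np.zeros(big.shape,np.uint8)
    for X in box(p[2],p[:2]):
        cv2.fillConvexPoly(M,cv2.convexHull(((proj(C,X)+.5)*S).astype(np.float32)).round().astype(np.int32),1)
    return (M.astype(bool)^big).sum()/ (S*S)
for d in range(-45,45,5): print(d,round(cost([.5455,-.2762,np.radians(d)])),end='; ')
b=min((minimize(cost,[.5455,-.2762,np.radians(d)],method='Nelder-Mead',options=dict(initial_simplex=np.array([.5455,-.2762,np.radians(d)])+np.array([[0,0,0],[.003,0,0],[0,.003,0],[0,0,.15]]))) for d in range(-45,45,15)),key=lambda r:r.fun)
print('\n',b.x[:2],np.degrees(b.x[2]),b.fun,m.sum(),s['time'])
E
python3 yaw.py
```

```text
-45 502; -40 550; -35 587; -30 618; -25 633; -20 632; -15 618; -10 578; -5 528; 0 478; 5 420; 10 366; 15 310; 20 275; 25 270; 30 305; 35 375; 40 441; 
 [ 0.5464996  -0.27586728] 26.203966842332022 249.9375 3088 5.7667
```

>>> {"api": "arm_command", "payload": {"commands": [2,3,-15,0.1,1,2,3,-30,0.2,1,2,3,-45,0.3,1,2,3,-60,0.4,1,2,3,-75,0.5,1,2,3,-90,0.6,1,2,3,-105,0.7,1,2,3,-110,0.75,1]}}

```text
time: 6.58
tcp_pos: [0.5447, -0.2766, 0.2149]
tool_rot: [-2.752, -1.501, 0.006]
wrist_force: [-0.1, 0.6, -0.2]
finger_gap: 0.0853
finger_force: 0.0
```

```bash
python3 look.py j3 lid
python3 - <<'E'
from h import *
for c in('scene','side'):
    robot.grab_frame(c)
    for l in('dispenser','bowl'):
        for d in robot.recognise(c,l)[:1]: print(c,l,d['p'],d['point'],atz(ray(cam(c),d['point']),.08 if l=='dispenser' else .03).round(3))
E
```

```text
6.5833 [ 0.5446671  -0.27661305  0.21486415] [-2.75219648 -1.50053076  0.0057864 ] [-0.14208672  0.58926498 -0.17617696] 0.08525862126880428 0.0
lid 0.79 [328.9, 221.3] 280 369 178 264 z.1: [ 0.5499 -0.2741  0.1   ]
lid 0.19 [330.7, 173.7] 278 374 151 220 z.1: [ 0.5679 -0.248   0.1   ]
scene dispenser 0.78 [382.3, 280.7] [0.606 0.417 0.08 ]
scene bowl 0.97 [435.9, 264.1] [0.397 0.401 0.03 ]
side bowl 0.61 [221.7, 154.0] [0.401 0.407 0.03 ]
```

>>> {"api": "arm_command", "payload": {"commands": [1,1,-20,0,1,1,1,-40,0,1,1,1,-55,0,1,1,1,-65,0,1,1,1,-72,0,1,1,1,-72,0,1,1,1,-72,0,1,1,1,-72,0,0.9]}}

```text
time: 7.65
tcp_pos: [0.5473, -0.2768, 0.1473]
tool_rot: [-2.761, -1.497, 0.001]
wrist_force: [0.2, -1.0, -0.2]
finger_gap: 0.077
finger_force: 0.0
```

>>> {"api": "arm_command", "payload": {"commands": [0,0,0,0,0.5,0,0,0,0,0.2,0,0,0,0,0,0,0,0,0,0,0,0,0,0,0,0,0,0,0,0,0,0,0,0,0,0,0,0,0,0]}}

```text
time: 8.32
tcp_pos: [0.5471, -0.2766, 0.1478]
tool_rot: [-2.761, -1.497, 0.001]
wrist_force: [-2.1, 1.3, 5.2]
finger_gap: 0.056
finger_force: 63.9
```

Run:
```python
from h import *
s=robot.observe();print(s,robot.pinch_z)
```

```text
{'time': 8.3167, 'qpos': array([-5.77452836e-01,  2.97248440e-01,  7.06536348e-02,  1.34546266e+00,
       -9.04118477e-05,  1.57006259e+00]), 'joint_velocities': array([-8.30121183e-04,  1.62002940e-05,  6.86328307e-04,  2.10791508e-04,
       -1.29158212e-03, -7.04812595e-04]), 'tau': array([-6.01346302e-02, -3.96205902e+01,  2.99126583e+01, -9.21677593e-01,
        4.75811411e-02, -3.77219607e-03]), 'tcp_pos': array([ 0.54707681, -0.27661865,  0.14778754]), 'tool_rot': array([-2.76051801e+00, -1.49748032e+00,  1.06782827e-03]), 'wrist_force': array([-2.12449337,  1.33106242,  5.21090224]), 'wrist_torque': array([0.23914799, 0.36444255, 0.02775593]), 'finger_force': 63.851773642545595, 'finger_gap': 0.05604988171742284} 0.0539
```

>>> {"api": "arm_command", "payload": {"commands": [0,0,5,0,0,0,0,15,0,0,0,0,35,0,0,0,0,60,0,0,0,0,85,0,0,0,0,110,0,0,0,0,135,0,0,0,5,150,0,0]}}

```text
time: 8.98
tcp_pos: [0.5471, -0.2724, 0.2991]
tool_rot: [2.761, 1.496, -0.0]
wrist_force: [0.1, -0.6, -3.0]
finger_gap: 0.0561
finger_force: 64.4
```

>>> {"api": "arm_command", "payload": {"commands": [-1,15,0,-0.02,0,-3,35,0,-0.06,0,-6,65,0,-0.1,0,-9,100,0,-0.15,0,-12,135,0,-0.2,0,-15,170,0,-0.25,0,-18,205,0,-0.3,0,-20,240,0,-0.35,0]}}

```text
time: 9.65
tcp_pos: [0.526, -0.0298, 0.2959]
tool_rot: [-2.978, -0.989, 0.002]
wrist_force: [0.5, -0.3, -2.8]
finger_gap: 0.056
finger_force: 64.5
```

>>> {"api": "arm_command", "payload": {"commands": [-3,35,0,-0.03,0,-6,70,0,-0.05,0,-9,105,0,-0.05,0,-12,140,0,-0.05,0,-15,170,0,-0.05,0,-18,195,0,-0.05,0,-20,215,0,-0.05,0,-20,224,0,-0.05,0]}}

```text
time: 10.32
tcp_pos: [0.5058, 0.1953, 0.2958]
tool_rot: [-2.998, -0.923, 0.002]
wrist_force: [0.6, -0.0, -2.8]
finger_gap: 0.0562
finger_force: 64.5
```

```bash
python3 look.py c1 jar lid warmer
python3 - <<'E'
from h import *
A=[];
for c in('scene','side'):
    I=robot.grab_frame(c);cv2.imwrite(f'pics/{c}1.png',I)
    u,v=proj(cam(c),[.507,.192,.17])[0].astype(int)
    A.append(cv2.resize(I[v-60:v+60,u-60:u+60],(267,267),interpolation=2))
w=cv2.resize(cv2.imread('pics/c1.png'),(427,267))
cv2.imwrite('pics/c1v.png',np.vstack([np.hstack(A+[np.zeros((267,266,3),np.uint8)]),np.hstack([w,np.zeros((267,373,3),np.uint8)])]))
E
```

```text
10.3167 [0.50581856 0.19529027 0.29576193] [-2.99811913e+00 -9.22989950e-01  2.46958245e-03] [ 0.55396094 -0.03721656 -2.75854882] 0.05622579974558919 64.4523330490847
jar 0.75 [324.0, 203.3] 263 390 165 245 z.1: [0.4987 0.1912 0.1   ]
jar 0.58 [581.1, 46.9] 512 639 0 108 z.1: [0.7216 0.0959 0.1   ]
lid 0.73 [325.4, 278.0] 262 386 213 336 z.1: [0.4345 0.1459 0.1   ]
warmer 0.78 [328.4, 161.9] 245 414 102 229 z.1: [0.5328 0.2097 0.1   ]
warmer 0.56 [104.9, 150.5] 50 162 98 204 z.1: [0.4302 0.378  0.1   ]
```

View pics/c1v.png

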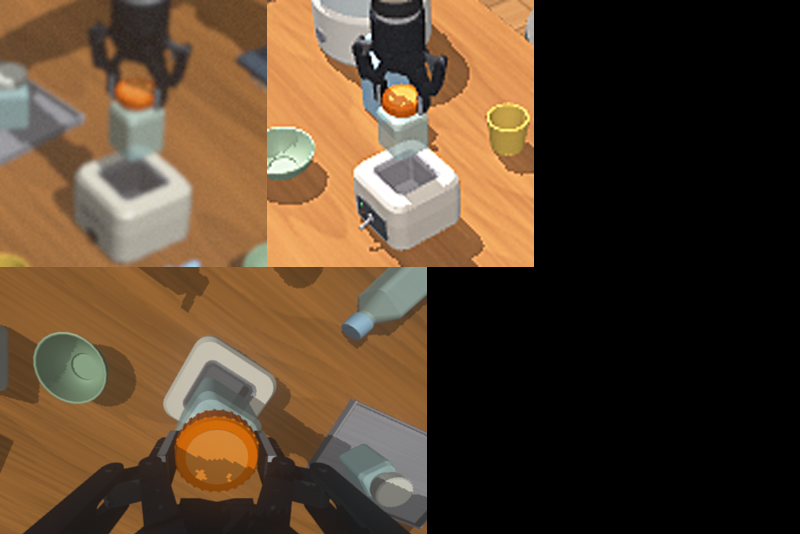

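The jar hangs upright from the gripper, its lid at (217,455) in the wrist part, just over the well seen at (225,385). I'll check the held jar's centre and yaw with the same model fit.

```bash
sed -e 's/z0=.004/z0=.152/' -e 's/.5455,-.2762/.506,.195/g' yaw.py > yaw2.py; python3 yaw2.py; sed -i 's/^m=.*/m=robot.silhouettes("wrist","jar")[0]["region"]|robot.silhouettes("wrist","lid")[0]["region"];print(m.sum())/' yaw2.py
python3 - <<'E'
from h import *
# lid top face circle: bright orange disc
s=robot.observe();I=robot.grab_frame('wrist');C=cam('wrist',s)
hsv=cv2.cvtColor(I,cv2.COLOR_BGR2HSV)
for lo in(170,190,210,230):
    m=((hsv[...,0]<18)&(hsv[...,1]>150)&(hsv[...,2]>lo)).astype(np.uint8)
    cs=max(cv2.findContours(m,0,2)[0],key=cv2.contourArea);e=cv2.fitEllipse(cv2.convexHull(cs))
    print(lo,e,atz(ray(C,e[0]),.248).round(4))
E
```

```text
-45 3815; -40 3921; -35 3885; -30 3667; -25 3455; -20 3292; -15 3076; -10 2822; -5 2560; 0 2319; 5 2193; 10 2259; 15 2504; 20 2774; 25 3035; 30 3275; 35 3490; 40 3671; 
 [0.50811601 0.19286605] 2.5760315040000634 1105.0 16565 10.6167
170 ((329.1362609863281, 264.5917663574219), (76.69811248779297, 124.25489044189453), 109.34431457519531) [0.5173 0.1954 0.248 ]
190 ((328.61865234375, 264.4077453613281), (68.84608459472656, 129.76039123535156), 108.17479705810547) [0.5173 0.1956 0.248 ]
210 ((330.2103271484375, 272.5394287109375), (51.44658279418945, 94.91958618164062), 102.0072250366211) [0.5144 0.1928 0.248 ]Traceback (most recent call last):
  File "<stdin>", line 7, in <module>
ValueError: max() iterable argument is empty
```

>>> {"api": "arm_command", "payload": {"commands": [1,-2,-5,0,0,1,-2,-13,0,0,1,-2,-21,0,0,1,-2,-29,0,0,1,-2,-37,0,0,1,-2,-43,0,0,1,-2,-48,0,0,1,-2,-50,0,0]}}

```text
time: 11.48
tcp_pos: [0.5071, 0.1906, 0.2444]
tool_rot: [-3.001, -0.919, 0.005]
wrist_force: [0.2, 0.5, -2.3]
finger_gap: 0.0563
finger_force: 64.5
```

>>> {"api": "arm_command", "payload": {"commands": [0,0,-2,0,0,0,0,-4,0,0,0,0,-6,0,0,0,0,-8,0,0,0,0,-10,0,0,0,0,-12,0,0,0,0,-14,0,0,0,0,-14,0,0]}}

```text
time: 12.15
tcp_pos: [0.5075, 0.1906, 0.2314]
tool_rot: [-3.001, -0.919, 0.003]
wrist_force: [0.2, -0.2, -2.8]
finger_gap: 0.0562
finger_force: 64.5
```

>>> {"api": "arm_command", "payload": {"commands": [0,1,-3,0,0,0,1,-6,0,0,0,1,-9,0,0,0,1,-12,0,0,0,1,-15,0,0,0,1,-18,0,0,0,1,-20,0,0,0,1,-20,0,0]}}

```text
time: 12.82
tcp_pos: [0.5073, 0.1916, 0.2111]
tool_rot: [-3.001, -0.919, 0.003]
wrist_force: [-0.1, 0.5, -1.1]
finger_gap: 0.0562
finger_force: 64.5
```

>>> {"api": "arm_command", "payload": {"commands": [0,0,-3,0,0,0,0,-6,0,0,0,0,-9,0,0,0,0,-12,0,0,0,0,-15,0,0,0,0,-18,0,0,0,0,-20,0,0,0,0,-20,0,0]}}

```text
time: 13.48
tcp_pos: [0.5073, 0.1916, 0.1911]
tool_rot: [-3.001, -0.919, 0.004]
wrist_force: [0.7, -0.1, -2.0]
finger_gap: 0.0561
finger_force: 64.5
```

>>> {"api": "arm_command", "payload": {"commands": [0,0,-1,0,0,0,0,-2,0,0,0,0,-3,0,0,0,0,-4,0,0,0,0,-5,0,0,0,0,-5,0,0,0,0,-5,0,0,0,0,-5,0,0]}}

```text
time: 14.15
tcp_pos: [0.5077, 0.1917, 0.1869]
tool_rot: [-3.001, -0.919, 0.001]
wrist_force: [-1.1, 0.2, -2.4]
finger_gap: 0.056
finger_force: 64.5
```

>>> {"api": "arm_command", "payload": {"commands": [0,0,-1,0,0,0,0,-1,0,0,0,0,-2,0,0,0,0,-2,0,0,0,0,-2,0,0,0,0,-2,0,0,0,0,-2,0,0,0,0,-2,0,0]}}

```text
time: 14.82
tcp_pos: [0.508, 0.1919, 0.1858]
tool_rot: [-3.001, -0.919, -0.001]
wrist_force: [-1.7, 1.1, 3.9]
finger_gap: 0.0561
finger_force: 65.2
```

>>> {"api": "arm_command", "payload": {"commands": [0,0,0,0.06,0,0,0,0,0.12,0,0,0,0,0.18,0,0,0,0,0.24,0,0,0,0,0.3,0,0,0,0,0.36,0,0,0,0,0.42,0,0,0,0,0.46,0]}}

```text
time: 15.48
tcp_pos: [0.5081, 0.1918, 0.1858]
tool_rot: [-2.711, -1.582, 0.0]
wrist_force: [-1.0, 0.8, 5.0]
finger_gap: 0.0558
finger_force: 65.2
```

Run:
```python
from h import *
s=robot.observe();print(s['wrist_force'],s['wrist_torque'],s['finger_gap'],s['tcp_pos'])
```

```text
[-0.96776446  0.83464341  5.02647509] [1.18496480e-01 2.61793515e-01 1.18264379e-04] 0.055771547157379024 [0.50805897 0.19183393 0.18577196]
```

>>> {"api": "arm_command", "payload": {"commands": [0,0,0,0.08,0,0,0,0,0.16,0,0,0,0,0.24,0,0,0,0,0.32,0,0,0,0,0.4,0,0,0,0,0.48,0,0,0,0,0.56,0,0,0,0,0.6,0]}}

```text
time: 16.15
tcp_pos: [0.5078, 0.1923, 0.1858]
tool_rot: [-2.121, -2.314, 0.001]
wrist_force: [-1.2, 1.0, 4.9]
finger_gap: 0.056
finger_force: 65.3
```

>>> {"api": "arm_command", "payload": {"commands": [0,0,0,0.06,0,0,0,0,0.12,0,0,0,0,0.18,0,0,0,0,0.24,0,0,0,0,0.28,0,0,0,0,0.28,0,0,0,0,0.28,0,0,0,0,0.28,0]}}

```text
time: 16.82
tcp_pos: [0.5077, 0.1925, 0.1859]
tool_rot: [-1.782, -2.584, 0.001]
wrist_force: [-1.5, 2.9, 5.1]
finger_gap: 0.0558
finger_force: 65.3
```

Run:
```python
from h import *
s=robot.observe();print(s['wrist_force'],s['wrist_torque'],s['finger_gap'],s['tcp_pos'],s['qpos'])
```

```text
[-1.46857786  2.92427696  5.0912103 ] [0.45305305 0.43448952 0.02214038] 0.05576665495761141 [0.50774313 0.19249553 0.18586731] [ 0.2380913   0.10256102 -0.07766951  1.39259525  0.00170956  1.44534167]
```

>>> {"api": "arm_command", "payload": {"commands": [0,0,1,0,0,0,0,2,0,0,0,0,3,0,0,0,0,4,0,0,0,0,5,0,0,0,0,6,0,0,0,0,6,0,0,0,0,6,0,0]}}

```text
time: 17.48
tcp_pos: [0.5076, 0.1915, 0.1908]
tool_rot: [-1.783, -2.584, 0.005]
wrist_force: [-1.4, 0.7, -0.9]
finger_gap: 0.0563
finger_force: 64.7
```

Run:
```python
from h import *
A=[]
s=robot.observe();print(s['wrist_force'],s['wrist_torque'],s['tcp_pos'])
for c in('scene','side'):
    I=robot.grab_frame(c)
    u,v=proj(cam(c),[.507,.192,.13])[0].astype(int)
    A.append(cv2.resize(I[v-45:v+45,u-45:u+45],(400,400),interpolation=2))
cv2.imwrite('pics/lift.png',np.hstack(A))
```

```text
[-1.38568188  0.65625801 -0.90213264] [ 0.10834442  0.19355646 -0.00329158] [0.50757901 0.19151594 0.19079964]
```

View pics/lift.png

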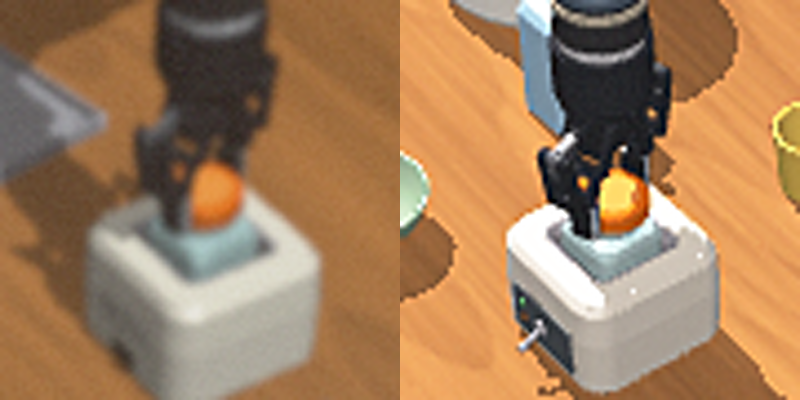

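Both views show the jar seated deep in the well with the lid rising at (215,195) and (620,200). The switch still points down. I'll keep lifting.

>>> {"api": "arm_command", "payload": {"commands": [0,0,2,0,0,0,0,5,0,0,0,0,9,0,0,0,0,14,0,0,0,0,19,0,0,0,0,24,0,0,0,0,28,0,0,0,0,30,0,0]}}

```text
time: 18.25
tcp_pos: [0.5082, 0.1917, 0.2222]
tool_rot: [-1.783, -2.586, 0.002]
wrist_force: [0.5, 0.3, -0.3]
finger_gap: 0.056
finger_force: 64.7
```

>>> {"api": "arm_command", "payload": {"commands": [0,0,0,0,0,0,0,0,0,0,0,0,0,0,0,0,0,0,0,0,0,0,0,0,0,0,0,0,0,0,0,0,0,0,0,0,0,0,0,0]}}

```text
time: 18.92
tcp_pos: [0.5076, 0.1916, 0.2208]
tool_rot: [-1.782, -2.585, 0.005]
wrist_force: [0.1, -0.2, -0.8]
finger_gap: 0.0561
finger_force: 64.7
```

Run:
```python
from h import *
A=[]
s=robot.observe();print(s['wrist_force'],s['wrist_torque'],s['tcp_pos'],s['tool_rot'])
for c in('scene','side'):
    I=robot.grab_frame(c)
    u,v=proj(cam(c),[.507,.192,.14])[0].astype(int)
    A.append(cv2.resize(I[v-45:v+45,u-45:u+45],(400,400),interpolation=2))
    print(c,[(l,[(d['p'],d['point']) for d in robot.recognise(c,l)[:2]]) for l in('lid','jar')])
cv2.imwrite('pics/lift2.png',np.hstack(A))
```

```text
[ 0.08889898 -0.15846983 -0.83869827] [-0.00466886  0.01938853 -0.01525223] [0.50762442 0.19162441 0.22078694] [-1.78240583 -2.5845301   0.0046356 ]
scene [('lid', [(0.68, [370.1, 202.1])]), ('jar', [(0.73, [371.5, 220.2]), (0.23, [272.0, 153.9])])]
side [('lid', [(0.73, [363.0, 167.1]), (0.7, [280.3, 145.2])]), ('jar', [(0.52, [276.3, 162.8])])]
```

View pics/lift2.png

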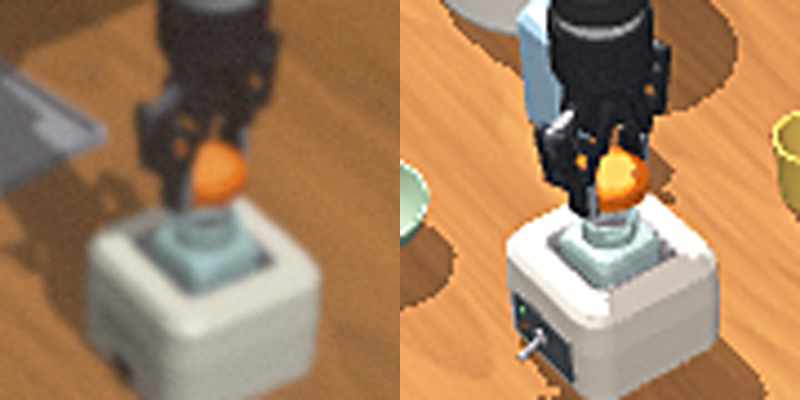

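The lid is off at (215,172) and (620,180). The open neck shows below it, the jar stands in the well, and the switch is down. Lid clearance is about 23 mm.

```bash
python3 -c "
from bench import robot
print(robot.close_job())"
```

```text
the job is handed in; nothing more can be done
None
```

I handed the job in at about 19 s of the 42 s allowed: the jar stands fully down in the well, and the gripper holds the unscrewed lid still and level, about 23 mm above its open rim. The switch is still off, and nothing else was moved.

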